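# Clamp bar stock in the jeweller's saw jig

### The arm

A 6-joint arm with a two-finger parallel gripper is mounted at the origin on the work surface. World frame = base frame: x ahead of the robot, y to its left, z up, the work surface at z = 0. Lengths are in mm, angles in degrees, forces in N, time in s.
With the tool pointing down it reaches from about 350 to 850 mm from the base axis. Payload 8.1 kg.
Tool frame: the origin (TCP) lies midway between the tips of the shut fingers; the grasp point (between the pads) lies 19 mm behind it; z points along the fingers, y is the line along which they close (so a half turn about z gives the same grasp; the last joint's range is limited). The gripper opens to 85 mm and grips with 20 to 120 N. Pads are 22 mm wide; open, the fingers measure 114 mm over their backs; the gripper's body (76 mm by 85 mm) begins 54 mm behind the grasp point. The pads swing forward as they close: fully open they stand 13 mm farther back than shut.
Start: joints at [63.461, 7.471, 85.268, -0, 87.261, -4.893], TCP at [221.305, 557.7, 231.292] pointing down, gripper open.
Joint ranges: [-169.43, 169.43], [-51.17, 129.36], [1.28, 143.12], [-76.62, 256.62], [0, 156.53], [-152.29, 152.29]. Speed limits (degrees/s): [136.94, 136.94, 159.86, 180, 180, 180].

### API

Orientations are given as [roll, pitch, yaw] about the fixed x, y, z axes, in that order (R = Rz(yaw) Ry(pitch) Rx(roll)).
In Python, from bench import sense, snapshot, camera_params, hand_in, masks_of, pinpoint gives the robot as it stands.
- The arm moves only by the tool step_arm, never from a script. Its argument "targets" is a list of rows, each an object with "angular": the turn, a rotation vector about the tool's x, y, z scaled (see below), a list of three; "dp": the shift along the tool's x, y, z scaled (see below), a list of three; "fingers": the closure, from 0 (fully open) to 1 (shut). A call has exactly 8 rows; each row is the pose to reach, as a shift and turn from the pose commanded when the call began, along the tool's axes at that moment, turning the shorter way round; what a row does not reach only later rows make up. The controller multiplies each number of a shift by 0.2 m and each number of a turn by 180 degrees. A row lasts 1/8 s, in which the tool goes at most 62.5 mm and 10.7 degrees, less where a joint would pass 70% of its speed; a pose out of reach is approached as far as the arm can. A call with a number of a shift or a turn outside -1 to 1 is refused whole. A call with a gripper value outside its range is refused whole. The fingers move at their own pace and stop on an object; "newtons" is the grip in N (left out, the last holds). Time passes only in rows, so rows that repeat a pose let the fingers close, or fill a call up. It gives the time, the measured TCP pose, the force, the opening and the grip force at its end, in the units of the state.
- sense(): the state, without advancing time (a new reading comes with each control period).
- snapshot(name): name is "scene" or "top"; returns the picture (480x640x3 uint8, blue, green, red); there is no depth.
- camera_params(name): a dict with "vfov" (degrees; the focal length in pixels is half the picture's height over the tangent of half this angle, whatever the lens; pixels are square), "cx", "cy" (the principal point, pixels), "R" (3x3) and "t" (3): a world point X has camera coordinates R X + t. Camera axes: x right, y down, z forward; pixel columns grow to the right and rows downward; lengths in mm; the calibration is good to about 2 mm. A picture is of the moment at which its call begins. camera_params takes no time and is no camera call.
- hand_in(): hands the job in; it is judged then, once.
Trained networks look in the newest picture that a camera, given by its name, has taken for a name from the list of things; names that differ only in an ending like _2 or _b are one class to them, and where a whole thing is asked for, a point or a joint stands for the part that bears it (a point fixed in the world has none). Each returns a list of dicts, best first, with "conf" (0 to 1); they miss things now and then, are a little off and sometimes report something else, mostly with a low value. They report only what shows in the picture. A call takes as long as a camera call. They do not tell look-alikes from the thing itself.
- masks_of(camera, label): "pixels" (480x640 bool, what is visible of it) and "at" ([column, row] in pixels, amid what is visible of it).
- pinpoint(camera, label): "at" ([column, row] in pixels: a listed point, or the origin of a listed thing).
The state is a dict: "time": time; "joint_pos": joint angles; "qd": joint speeds; "joint_efforts": joint torques, N m; "tool_pos": TCP position; "tcp_rot": TCP orientation; "ft_force": force on the tool from outside, world axes, zero at the start; "wrist_torque": the same for the moment, N m; "finger_gap": finger opening in mm; "grip_force": force on a finger pad.
Only numpy, scipy, OpenCV 4.12 (cv2) and the standard library are available. Lean on these libraries where they do the work, as an engineer would, in place of code of your own. Each camera call takes 0.05 s, during which the arm holds its last target. There are 200 camera calls.

### The job

Get the brass bar ready for sawing: push it along the jig's channel, gently, until its end is fully home against the end stop, then clamp it there by turning the smooth ball knob clockwise until the screw foot bites and then about a quarter turn more, firm but not so hard that it marks the brass. Let go of everything at the end and leave the other things on the bench where they lie.

Things in the scene. Friction and masses are not known exactly. Their poses are not given: they have to be found in the camera images.
- jig: Dark steel saw jig, fixed. Base plate 95 x 120 x 10 mm. Its channel runs along its y between two walls 15 mm apart (floor 20, wall tops 28 mm above the bench), open at the -y end, where base, floor and walls end at y = -55 mm; end stop face at y = +50 mm. Origin on the bench, z up, x across the channel, y towards the end stop.
- bridge_top (a point): Top of the bridge over the channel, on the screw axis (jig x = 0, y = +15 mm, 72 mm above the bench). The bridge is 74 mm along x, 26 mm along y. A collar 20 mm wide stands 8 mm above it, then a 14 mm neck up to the ball. Axes as the jig's.
- stop: Slender steel end stop across the channel's +y end, 34 mm wide, its top 44 mm above the bench; origin at the foot of its face, in the middle of the channel floor (20 mm above the bench). It is delicate: the bar must not be pressed against it with more than 25 N.
- stop_face (a point): The point on the end stop's face that the middle of the bar's end meets, 26 mm above the bench. Axes as the jig's.
- bar: Loose brass bar, square, 12 x 12 mm, 130 mm long, about 0.16 kg; origin under its middle, y along it towards the end stop. It lies in the channel, its inner end 10 to 26 mm short of the stop and already beneath the clamp foot, its outer end sticking out over the open end of the jig; when home it still sticks out 25 mm. It slides easily (1 to 2 N).
- bar_inner (a point): Centre of the bar's inner end face (towards the stop).
- bar_outer (a point): Centre of the bar's outer end face (26 mm above the bench).
- knob: Polished black ball, 44 mm across, atop the clamp screw; origin at its centre, 118 mm above the bench. Turns about the vertical at fixed height; clockwise from above (falling yaw) tightens. Slippery (friction about 0.35): fingers closing above its widest part slide off; grip across the widest part with about 80 N, fingertips well below the centre. It carries the screw foot; it stays where left, so a moment read at rest may be off by its friction.
- bite (a point): Point of the jig, 32 mm above the bench, where the screw foot (10 mm brass pin under the bridge) meets the bar's top. The foot sinks 3 mm per rad of knob; it starts 2 to 8 mm above the bar, how far is not known. Free, the knob resists with 0.25 N m friction; after the bite its spring-back moment adds 0.12 to 0.2 N m, the foot 40 N, per rad. Well clamped: 40 to 85 N; over 100 N marks the brass.
- tray: Bystander: small dark red tin tray, 80 x 60 x 14 mm, origin under its middle.
- tweezers: Bystander: steel tweezers, 130 mm long, lying on the bench.
- file: Bystander: needle file with a wooden handle, 165 mm long, lying on the bench.
- bowl: Bystander: dark bowl, 110 mm across, 50 mm high.
Things that resemble listed ones, but are neither listed nor needed, are in the scene too. There is more than one size of the bar; the job needs the smallest.

How it is judged (in metres and radians):
On the way, in this order (a step that is already met when the one before it is completed fails the run):
1. the bar is pushed home: its inner end within 2 mm of the end stop, flat in the channel, while the screw is still loose (y of bar_inner in the frame of stop_face above -0.002 m and x of bar_inner in the frame of stop_face between -0.003 and 0.003 m and z of bar_inner in the frame of stop_face below 0.002 m and contact force between knob and bar below 5 N), for 0.2 s.
2. the bar is clamped at home: the foot presses on it with 40 to 85 N (y of bar_inner in the frame of stop_face above -0.002 m and x of bar_inner in the frame of stop_face between -0.003 and 0.003 m and z of bar_inner in the frame of stop_face below 0.002 m and contact force between knob and bar between 40 and 85 N), for 0.3 s.
At the end, for the whole second after the job is handed in: The bar lies in the channel with its inner end within 2 mm of the end stop, the screw foot presses on it with 40 to 85 N, and bar and knob are at rest (all of step 2 and linear speed of bar below 0.01 m/s and angular speed of knob below 0.05 rad/s); the robot touches nothing.
It fails at once if the foot is screwed down so hard (over 100 N) that it marks the brass (contact force between knob and bar above 100 N).
It fails at once if the bar is pressed against the delicate end stop with more than 25 N (contact force between bar and stop above 25 N).
It fails at once if a bystander (tray, tweezers, file or bowl) is moved more than 20 mm (distance of any of tray, tweezers, file, bowl from where it was at the start of the episode above 0.02 m).
It also fails if it takes over 72 s, if anything falls off the work surface, if the arm or the gripper's body presses on something with over 40 N, if the wrist force passes 120 N, or if a joint passes its speed limit or range.

## Working session

There is one attempt and no reset: what is moved stays moved. The work goes in short steps, Python scripts to look and compute and a tool call to move; the robot and the scene stay as the last step left them, time stands still between calls to the robot, and variables do not carry over. Pictures are saved under pics/ and viewed, at most 10 in all, crops included, and the job is handed in when it is done.

Besides the shell and the picture viewer there is one more tool, called after "Emit:" as name([rows], argument=value, ...), one row to a line, values as JSON. step_arm: Moves the arm, as the interface text tells. Its arguments: {"type":"object","properties":{"targets":{"type":"array","items":{"type":"object","properties":{"angular":{"type":"array","items":{"type":"number","minimum":-1,"maximum":1}},"dp":{"type":"array","items":{"type":"number","minimum":-1,"maximum":1}},"fingers":{"type":"number"}}}},"newtons":{"type":"number"}},"required":["targets"]}

```bash
mkdir -p pics; cat > h.py <<'E'
import numpy as np, cv2
from bench import *
def K(n):
    p=camera_params(n); f=240/np.tan(np.radians(p['vfov']/2)); return f,p['cx'],p['cy'],np.array(p['R']),np.array(p['t'])
def ray(n,uv,z):
    f,cx,cy,R,t=K(n); d=R.T@np.array([(uv[0]-cx)/f,(uv[1]-cy)/f,1]); c=-R.T@t
    return c+d*(z-c[2])/d[2]
def proj(n,X):
    f,cx,cy,R,t=K(n); q=R@np.array(X)+t; return f*q[:2]/q[2]+[cx,cy]
E
python3 - <<'E'
from h import *
for n in ('scene','top'):
    im=snapshot(n); cv2.imwrite(f'pics/{n}0.png',im)
    f,cx,cy,R,t=K(n); print(n,f,-R.T@t, R[2])
    for l,z in (('jig',0),('bridge_top',72),('stop',20),('stop_face',26),('bar',20),('bar_inner',26),('bar_outer',26),('knob',118),('bite',32),('tray',0),('bowl',0),('tweezers',0),('file',0)):
        for r in pinpoint(n,l)[:3]: print(l,round(r['conf'],2),np.round(r['at'],1),np.round(ray(n,r['at'],z)[:2],1))
print(sense())
E
```

```text
scene 538.7014361067874 [1170.95801506  264.8218484   669.44512784] [-0.71713887 -0.24369574 -0.65293509]
jig 0.76 [265.7 279.2] [569.9 -34.5]
bridge_top 0.89 [267.5 252.6] [576.5 -22.4]
stop 0.69 [292.4 279.3] [575.1  18. ]
stop 0.68 [322.5 244.7] [476.5  40.6]
stop_face 0.61 [287.9 276.3] [576.1  10.6]
bar 0.92 [247.8 261.2] [555.6 -72.4]
bar 0.75 [425.3 236.4] [400.9 214.6]
bar 0.63 [229.9 207.1] [ 421.8 -168.5]
bar_inner 0.95 [194.9 194.2] [ 409.6 -251. ]
bar_inner 0.94 [281.4 274.3] [574.7  -1.7]
bar_inner 0.65 [437.  206.2] [312.1 222.4]
bar_outer 0.93 [218.  251.4] [ 553.1 -130.4]
bar_outer 0.92 [268.8 219.8] [444.  -76.4]
bar_outer 0.79 [414.5 262.9] [482.8 208.5]
knob 0.58 [269.7 232.5] [577.4 -14.4]
knob 0.32 [147.9 294.3] [ 751.3 -129.6]
bite 0.62 [269.2 266.7] [569.1 -25.6]
bite 0.39 [269.1 232.4] [484.8 -59.1]
tray 0.95 [269.1 353.3] [715.9  29.7]
bowl 0.55 [368.7 316.7] [601.1 157.5]
bowl 0.27 [145.4 295.6] [ 665.4 -216.5]
tweezers 0.84 [322.3 244.5] [454.7  33.2]
top 524.4121102506572 [ 455.44959524   48.06483249 1131.38133976] [ 0.10866885  0.00638944 -0.99405747]
jig
[... 987 characters left out ...]
66.1 -211.5]
{'time': 1.4, 'joint_pos': array([ 6.34599071e+01,  7.47145491e+00,  8.52695000e+01, -3.61800060e-04,
        8.72619711e+01, -4.89217820e+00]), 'qd': array([ 0.03033441, -0.01697475,  0.04549073, -0.0466451 , -0.00977174,
       -0.0142719 ]), 'joint_efforts': array([-9.99705594e-05, -5.69318676e+01, -5.00844276e+01, -1.70790554e-04,
        1.58253148e-03,  4.47108675e-05]), 'tool_pos': array([221.30760824, 557.6790204 , 231.27289572]), 'tcp_rot': array([-1.79997054e+02,  1.10535976e-04,  1.58352103e+02]), 'ft_force': array([-0.0110934 ,  0.04511656, -1.02908178]), 'wrist_torque': array([-0.00218144, -0.01003156, -0.0373019 ]), 'grip_force': 0.0, 'finger_gap': 85.142350789394}
```

View pics/scene0.png

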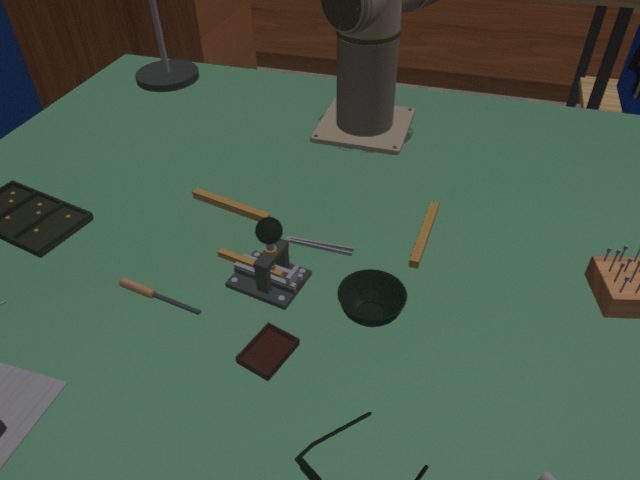

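View pics/top0.png

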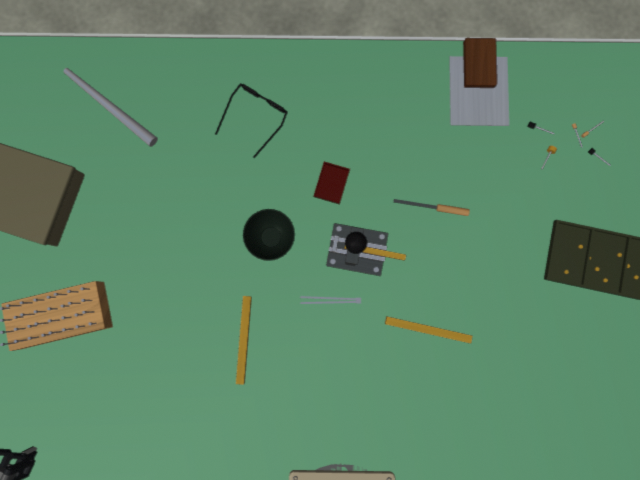

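The jig sits mid-bench at top-view pixel (358,250), with the smallest bar pointing right to (405,258). The knob is at (356,243), and two longer look-alike bars lie at (244,337) and (428,329). Next I fit the jig pose to these detections.

```bash
cat > fit.py <<'E'
from h import *
from scipy.optimize import least_squares
def fit(shots=1):
    P={'jig':(0,0),'bridge_top':(15,72),'stop':(50,20),'stop_face':(50,26),'knob':(15,118),'bar':(65,20),'bar_outer':(0,26),'bar_inner':(130,26),'bite':(15,32)}
    x0=np.array([567,-33,-.13,-90]); D=[]
    def X(p,l):
        s,z=P[l]; y=s+(p[3] if l.startswith('bar') else 0)
        return [p[0]-np.sin(p[2])*y,p[1]+np.cos(p[2])*y,z]
    for n in ('scene','top'):
        snapshot(n)
        for l in P:
            for r in pinpoint(n,l):
                if np.linalg.norm(proj(n,X(x0,l))-r['at'])<20: D.append((n,l,r['at'],r['conf']));break
    res=lambda p:np.concatenate([(proj(n,X(p,l))-a)*c for n,l,a,c in D])
    s=least_squares(res,x0,loss='soft_l1',x_scale=[10,10,.1,10]); p=s.x
    for n,l,a,c in D: print(n,l,np.round(a-proj(n,X(p,l)),1))
    print('x,y,yaw,outer',p[:2],np.degrees(p[2]),p[3]); 
    for l in ('bar_outer','knob','stop_face'): print(l,np.round(X(p,l),1))
    return p
E
python3 - <<'E'
from fit import *
fit()
f=masks_of('top','bar')
for r in f[:4]:
    v,u=np.nonzero(r['pixels']); 
    q=np.array([ray('top',(a,b),32)[:2] for a,b in zip(u,v)]); c=q.mean(0)
    w,V=np.linalg.eigh(np.cov((q-c).T)); d=V[:,1]; print(r['conf'],c,np.degrees(np.arctan2(-d[0]*np.sign(d[1]),abs(d[1]))),np.ptp((q-c)@d))
    e=(q-c)@d*np.sign(d[1]); print('outer end',q[e<e.min()+5].mean(0))
E
```

```text
scene jig [-0.5 -3.7]
scene bridge_top [-1.2  1.9]
scene stop [ 2.7 -1.2]
scene stop_face [-1.6  2.7]
scene knob [3.7 2.3]
scene bar [-1.1 -5.2]
scene bar_outer [0.2 0.6]
scene bar_inner [-0.2  0.4]
scene bite [1.7 0.4]
top jig [2.9 0.8]
top bridge_top [-1.3  0.8]
top stop [-0.  -0.3]
top stop_face [-1.   3.5]
top knob [1.2 0.5]
top bar [-0.4 -1.5]
top bar_outer [-1.9  0.3]
top bite [ 1.2 -3.7]
x,y,yaw,outer [570.35466996 -34.22137594] -9.321228173159016 -95.28632659312075
bar_outer [ 554.9 -128.2   26. ]
knob [572.8 -19.4 118. ]
stop_face [578.5  15.1  26. ]
0.58 [559.36019858 -82.04127662] -10.029789171353645 79.36579383659966
outer end [ 552.82977004 -120.83091903]
0.58 [ 401.41602658 -178.01540626] -11.55605696659501 182.44408925799542
outer end [ 384.22617713 -261.78445435]
0.58 [373.70075793 206.64695617] 87.00439755876515 180.40329063042043
outer end [463.01770099 201.86751737]
```

Emit:
step_arm([
  {"dp": [-0.3,-0.29,0],"angular": [0,0,0.054],"fingers": 1},
  {"dp": [-0.5,-0.48,0],"angular": [0,0,0.108],"fingers": 1},
  {"dp": [-0.7,-0.68,0],"angular": [0,0,0.162],"fingers": 1},
  {"dp": [-0.95,-0.92,0],"angular": [0,0,0.216],"fingers": 1},
  {"dp": [-0.95,-0.92,0],"angular": [0,0,0.27],"fingers": 1},
  {"dp": [-0.95,-0.92,0],"angular": [0,0,0.324],"fingers": 1},
  {"dp": [-0.95,-0.92,0],"angular": [0,0,0.378],"fingers": 1},
  {"dp": [-0.95,-0.92,0],"angular": [0,0,0.43],"fingers": 1},
], newtons=80)

```text
time: 3.45
tool_pos: [330.1, 316.5, 231.4]
tcp_rot: [180.0, -0.0, 80.6]
ft_force: [0.3, 0.3, 0.1]
finger_gap: -0.1
grip_force: 0.0
```

```bash
cat >> h.py <<'E'
def go(x,y,z,yaw=None):
    s=sense(); p=s['tool_pos']; ps=np.radians(s['tcp_rot'][2]); d=np.array([x,y,z])-p
    t=np.array([d[0]*np.cos(ps)+d[1]*np.sin(ps),d[0]*np.sin(ps)-d[1]*np.cos(ps),-d[2]])
    print('t',round(s['time'],2),'at',p.round(1),s['tcp_rot'].round(2),'j1,j6',s['joint_pos'][[0,5]].round(1),'dp',(t/200).round(4),'turn',None if yaw is None else round((s['tcp_rot'][2]-yaw)/180,4),'F',s['ft_force'].round(2),'T',s['wrist_torque'].round(3))
E
python3 -c "
from h import *
go(547,-167,80,80.5)"
```

```text
t 3.45 at [330.1 316.5 231.4] [ 1.7999e+02 -1.0000e-02  8.0620e+01] j1,j6 [37.4 46.7] dp [-2.2082  1.4639  0.7571] turn 0.0007 F [0.28 0.34 0.13] T [-0.026 -0.007 -0.073]
```

Emit:
step_arm([
  {"dp": [-0.25,0.17,0],"fingers": 1},
  {"dp": [-0.5,0.34,0],"fingers": 1},
  {"dp": [-0.75,0.51,0],"fingers": 1},
  {"dp": [-1,0.7,0],"fingers": 1},
  {"dp": [-1,0.7,0],"fingers": 1},
  {"dp": [-1,0.7,0],"fingers": 1},
  {"dp": [-1,0.7,0],"fingers": 1},
  {"dp": [-1,0.7,0],"fingers": 1},
])

```text
validation failed for argument at $.ta...
```

Emit:
step_arm([
  {"dp": [-0.25,0.17,0],"fingers": 1},
  {"dp": [-0.5,0.34,0],"fingers": 1},
  {"dp": [-0.75,0.51,0],"fingers": 1},
  {"dp": [-1,0.7,0],"fingers": 1},
  {"dp": [-1,0.7,0.2],"fingers": 1},
  {"dp": [-1,0.7,0.4],"fingers": 1},
  {"dp": [-1,0.7,0.4],"fingers": 1},
  {"dp": [-1,0.7,0.4],"fingers": 1},
])

```text
validation failed for argument at $.ta...
```

```bash
python3 -c "
from h import *
go(547,-167,14,80.5)"
```

```text
t 3.45 at [330.1 316.5 231.4] [ 1.7999e+02 -1.0000e-02  8.0620e+01] j1,j6 [37.4 46.7] dp [-2.2082  1.4639  1.0871] turn 0.0007 F [0.28 0.34 0.13] T [-0.026 -0.007 -0.073]
```

Emit:
step_arm([
  {"dp": [-0.25,0.17,0],"angular": [0,0,0],"fingers": 1},
  {"dp": [-0.5,0.34,0],"angular": [0,0,0],"fingers": 1},
  {"dp": [-0.75,0.51,0],"angular": [0,0,0],"fingers": 1},
  {"dp": [-1,0.7,0],"angular": [0,0,0],"fingers": 1},
  {"dp": [-1,0.7,0],"angular": [0,0,0],"fingers": 1},
  {"dp": [-1,0.7,0],"angular": [0,0,0],"fingers": 1},
  {"dp": [-1,0.7,0],"angular": [0,0,0],"fingers": 1},
  {"dp": [-1,0.7,0],"angular": [0,0,0],"fingers": 1},
])

```text
time: 4.45
tool_pos: [436.5, 98.3, 231.3]
tcp_rot: [180.0, -0.0, 81.1]
ft_force: [0.2, -0.0, -0.4]
finger_gap: -0.2
grip_force: 0.0
```

Emit:
step_arm([
  {"dp": [-0.25,0.17,0],"angular": [0,0,0],"fingers": 1},
  {"dp": [-0.5,0.34,0],"angular": [0,0,0],"fingers": 1},
  {"dp": [-0.75,0.51,0],"angular": [0,0,0],"fingers": 1},
  {"dp": [-1,0.7,0],"angular": [0,0,0],"fingers": 1},
  {"dp": [-1,0.7,0.2],"angular": [0,0,0],"fingers": 1},
  {"dp": [-1,0.7,0.4],"angular": [0,0,0],"fingers": 1},
  {"dp": [-1,0.7,0.4],"angular": [0,0,0],"fingers": 1},
  {"dp": [-1,0.7,0.4],"angular": [0,0,0],"fingers": 1},
])

```text
time: 5.45
tool_pos: [544.4, -121.9, 153.0]
tcp_rot: [179.9, 0.0, 81.0]
ft_force: [0.9, -0.3, 0.5]
finger_gap: -0.0
grip_force: 0.0
```

```bash
python3 -c "
from h import *
go(547,-167,14,80.5)"
```

```text
t 5.45 at [ 544.4 -121.9  153. ] [1.7991e+02 1.0000e-02 8.1030e+01] j1,j6 [-17.9  -8.9] dp [-0.2206  0.0477  0.6948] turn 0.0029 F [ 0.86 -0.34  0.49] T [-0.042 -0.033 -0.005]
```

Emit:
step_arm([
  {"dp": [-0.22,0.048,0],"angular": [0,0,0.003],"fingers": 1},
  {"dp": [-0.22,0.048,0.1],"angular": [0,0,0.003],"fingers": 1},
  {"dp": [-0.22,0.048,0.3],"angular": [0,0,0.003],"fingers": 1},
  {"dp": [-0.22,0.048,0.5],"angular": [0,0,0.003],"fingers": 1},
  {"dp": [-0.22,0.048,0.6],"angular": [0,0,0.003],"fingers": 1},
  {"dp": [-0.22,0.048,0.69],"angular": [0,0,0.003],"fingers": 1},
  {"dp": [-0.22,0.048,0.69],"angular": [0,0,0.003],"fingers": 1},
  {"dp": [-0.22,0.048,0.69],"angular": [0,0,0.003],"fingers": 1},
])

```text
time: 6.45
tool_pos: [547.4, -167.8, 14.7]
tcp_rot: [179.9, 0.0, 80.4]
ft_force: [-0.8, 0.0, -0.0]
finger_gap: 0.2
grip_force: 0.0
```

```bash
python3 -c "
from h import *
go(547,-167,14,80.5)
a=snapshot('scene')[180:330,130:330]; b=snapshot('top')[200:300,320:453]
cv2.imwrite('pics/c1.png',np.hstack([cv2.resize(a,(400,300),interpolation=2),cv2.resize(b,(400,300),interpolation=2)]))"
```

```text
t 6.45 at [ 547.4 -167.8   14.7] [1.7988e+02 2.0000e-02 8.0420e+01] j1,j6 [-22.2 -12.6] dp [ 0.0035 -0.0024  0.0036] turn -0.0005 F [-0.82  0.02 -0.04] T [0.042 0.03  0.034]
```

View pics/c1.png

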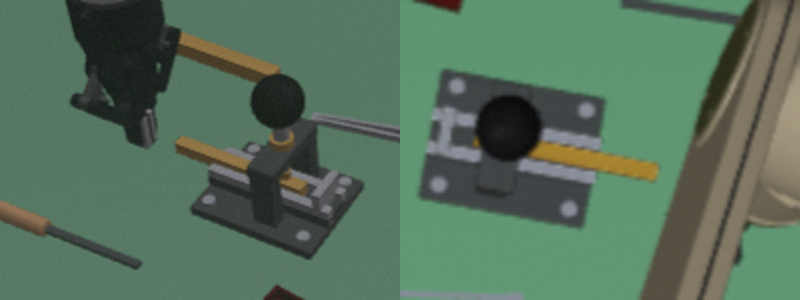

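The finger stands behind the bar's outer end (crop left (180,145)), in line with the channel. I'll close in.

Emit:
step_arm([
  {"dp": [0.03,0,0],"angular": [0,0,0],"fingers": 1},
  {"dp": [0.06,0,0],"angular": [0,0,0],"fingers": 1},
  {"dp": [0.08,0,0],"angular": [0,0,0],"fingers": 1},
  {"dp": [0.1,0,0],"angular": [0,0,0],"fingers": 1},
  {"dp": [0.12,0,0],"angular": [0,0,0],"fingers": 1},
  {"dp": [0.13,0,0],"angular": [0,0,0],"fingers": 1},
  {"dp": [0.14,0,0],"angular": [0,0,0],"fingers": 1},
  {"dp": [0.15,0,0],"angular": [0,0,0],"fingers": 1},
])

```text
time: 7.55
tool_pos: [551.2, -137.9, 13.3]
tcp_rot: [-180.0, 0.0, 80.4]
ft_force: [-0.6, -0.8, 0.4]
finger_gap: 0.0
grip_force: 0.3
```

Emit:
step_arm([
  {"dp": [0.004,0,0],"angular": [0,0,0],"fingers": 1},
  {"dp": [0.008,0,0],"angular": [0,0,0],"fingers": 1},
  {"dp": [0.012,0,0],"angular": [0,0,0],"fingers": 1},
  {"dp": [0.016,0,0],"angular": [0,0,0],"fingers": 1},
  {"dp": [0.02,0,0],"angular": [0,0,0],"fingers": 1},
  {"dp": [0.024,0,0],"angular": [0,0,0],"fingers": 1},
  {"dp": [0.028,0,0],"angular": [0,0,0],"fingers": 1},
  {"dp": [0.03,0,0],"angular": [0,0,0],"fingers": 1},
])

```text
time: 8.55
tool_pos: [552.2, -131.9, 13.3]
tcp_rot: [180.0, 0.0, 80.4]
ft_force: [0.4, -0.2, 0.3]
finger_gap: 0.2
grip_force: 0.3
```

```bash
python3 -c "
from h import *
go(547,-167,14,80.5)
a=snapshot('scene')[180:330,130:330]; b=snapshot('top')[200:300,320:453]
cv2.imwrite('pics/c2.png',np.hstack([cv2.resize(a,(400,300),interpolation=2),cv2.resize(b,(400,300),interpolation=2)]))
for i in range(5):
  snapshot('scene'); print(sense()['ft_force'].round(2))
"
```

```text
t 8.55 at [ 552.2 -131.9   13.3] [180.     0.    80.42] j1,j6 [-18.6  -9. ] dp [-0.1776  0.0034 -0.0034] turn -0.0005 F [ 0.38 -0.16  0.3 ] T [-0.089 -0.001  0.014]
[-0.64  0.04  0.73]
[0.27 0.09 0.13]
[ 0.03 -0.38  0.2 ]
[-0.16  0.26  0.29]
[ 0.45 -0.11 -0.  ]
```

View pics/c2.png

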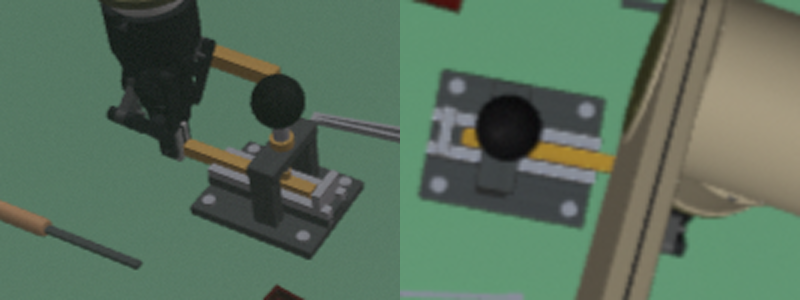

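The finger now touches the bar, and the bar has moved: its inner end is at crop column 462 with the stop near 452. I'll push gently in small steps.

Emit:
step_arm([
  {"dp": [0.0025,0,0],"angular": [0,0,0],"fingers": 1},
  {"dp": [0.005,0,0],"angular": [0,0,0],"fingers": 1},
  {"dp": [0.0075,0,0],"angular": [0,0,0],"fingers": 1},
  {"dp": [0.01,0,0],"angular": [0,0,0],"fingers": 1},
  {"dp": [0.0125,0,0],"angular": [0,0,0],"fingers": 1},
  {"dp": [0.015,0,0],"angular": [0,0,0],"fingers": 1},
  {"dp": [0.0175,0,0],"angular": [0,0,0],"fingers": 1},
  {"dp": [0.02,0,0],"angular": [0,0,0],"fingers": 1},
])

```text
time: 9.9
tool_pos: [552.9, -128.0, 13.3]
tcp_rot: [180.0, 0.0, 80.4]
ft_force: [1.0, -0.9, 0.1]
finger_gap: -0.3
grip_force: 0.5
```

```bash
python3 -c "
from h import *
go(547,-167,14,80.5)
b=snapshot('top'); r=snapshot('scene')
b=b[225:270,325:385];r=r[245:305,255:335]
cv2.imwrite('pics/c3.png',np.hstack([cv2.resize(r,(400,300),interpolation=2),cv2.resize(b,(400,300),interpolation=2)]))
"
```

```text
t 9.9 at [ 552.9 -128.    13.3] [180.     0.    80.42] j1,j6 [-18.2  -8.6] dp [-0.1974  0.0035 -0.0034] turn -0.0005 F [ 0.97 -0.91  0.13] T [-0.169  0.044 -0.026]
```

View pics/c3.png

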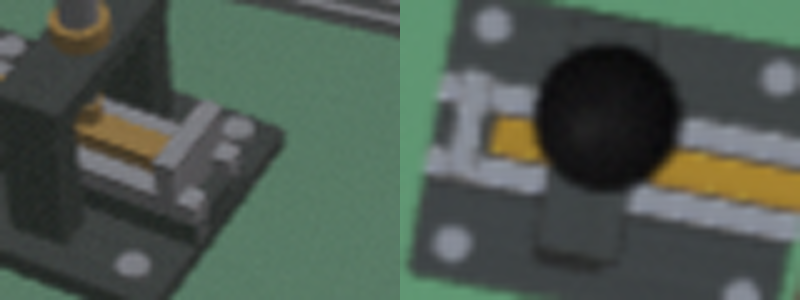

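The right crop shows a gap of a few mm between the bar end (column 490) and the stop (about 482).

Emit:
step_arm([
  {"dp": [0.0015,0,0],"angular": [0,0,0],"fingers": 1},
  {"dp": [0.003,0,0],"angular": [0,0,0],"fingers": 1},
  {"dp": [0.0045,0,0],"angular": [0,0,0],"fingers": 1},
  {"dp": [0.006,0,0],"angular": [0,0,0],"fingers": 1},
  {"dp": [0.0075,0,0],"angular": [0,0,0],"fingers": 1},
  {"dp": [0.009,0,0],"angular": [0,0,0],"fingers": 1},
  {"dp": [0.01,0,0],"angular": [0,0,0],"fingers": 1},
  {"dp": [0.01,0,0],"angular": [0,0,0],"fingers": 1},
])

```text
time: 11.0
tool_pos: [553.3, -126.0, 13.3]
tcp_rot: [180.0, -0.0, 80.4]
ft_force: [-0.2, 0.2, 0.8]
finger_gap: -0.2
grip_force: 0.5
```

```bash
python3 -c "
from h import *
go(547,-167,14,80.5)
"
```

```text
t 11.0 at [ 553.3 -126.    13.3] [180.    -0.    80.42] j1,j6 [-18.   -8.4] dp [-0.2074  0.0033 -0.0034] turn -0.0005 F [-0.21  0.16  0.79] T [-0.126 -0.034 -0.018]
```

Emit:
step_arm([
  {"dp": [0.001,0,0],"angular": [0,0,0],"fingers": 1},
  {"dp": [0.002,0,0],"angular": [0,0,0],"fingers": 1},
  {"dp": [0.003,0,0],"angular": [0,0,0],"fingers": 1},
  {"dp": [0.004,0,0],"angular": [0,0,0],"fingers": 1},
  {"dp": [0.005,0,0],"angular": [0,0,0],"fingers": 1},
  {"dp": [0.006,0,0],"angular": [0,0,0],"fingers": 1},
  {"dp": [0.007,0,0],"angular": [0,0,0],"fingers": 1},
  {"dp": [0.008,0,0],"angular": [0,0,0],"fingers": 1},
])

```text
time: 12.0
tool_pos: [553.5, -124.4, 13.3]
tcp_rot: [-180.0, 0.0, 80.4]
ft_force: [0.1, -1.2, 1.1]
finger_gap: -0.1
grip_force: 0.6
```

```bash
python3 -c "
from h import *
go(547,-167,14,80.5)
b=snapshot('top'); r=snapshot('scene')
b=b[225:270,325:385];r=r[245:305,255:335]
cv2.imwrite('pics/c4.png',np.hstack([cv2.resize(r,(400,300),interpolation=2),cv2.resize(b,(400,300),interpolation=2)]))
"
```

```text
t 12.0 at [ 553.5 -124.4   13.3] [-180.      0.     80.41] j1,j6 [-17.8  -8.3] dp [-0.2153  0.0036 -0.0035] turn -0.0005 F [ 0.13 -1.23  1.12] T [-0.228  0.018 -0.005]
```

View pics/c4.png

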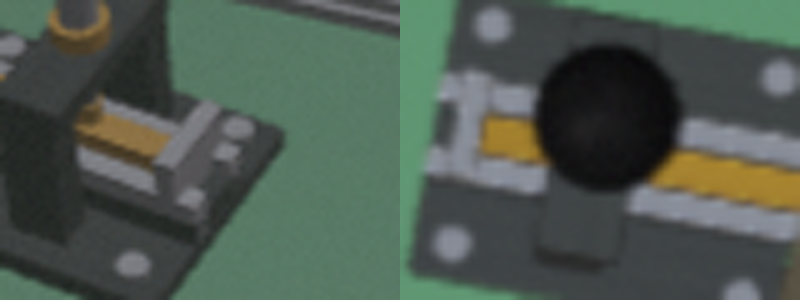

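The bar end is now at column 482, right beside the stop. I'll take smaller steps until force shows.

Emit:
step_arm([
  {"dp": [0.0006,0,0],"angular": [0,0,0],"fingers": 1},
  {"dp": [0.0012,0,0],"angular": [0,0,0],"fingers": 1},
  {"dp": [0.0018,0,0],"angular": [0,0,0],"fingers": 1},
  {"dp": [0.0024,0,0],"angular": [0,0,0],"fingers": 1},
  {"dp": [0.003,0,0],"angular": [0,0,0],"fingers": 1},
  {"dp": [0.0035,0,0],"angular": [0,0,0],"fingers": 1},
  {"dp": [0.004,0,0],"angular": [0,0,0],"fingers": 1},
  {"dp": [0.004,0,0],"angular": [0,0,0],"fingers": 1},
])

```text
time: 13.1
tool_pos: [553.6, -123.6, 13.3]
tcp_rot: [-180.0, 0.0, 80.4]
ft_force: [-0.4, -1.1, -0.2]
finger_gap: -0.1
grip_force: 0.6
```

```bash
python3 -c "
from h import *
go(547,-167,14,80.5)
"
```

```text
t 13.1 at [ 553.6 -123.6   13.3] [-180.      0.     80.42] j1,j6 [-17.8  -8.2] dp [-0.2192  0.0036 -0.0037] turn -0.0005 F [-0.41 -1.09 -0.24] T [-0.18   0.008  0.009]
```

Emit:
step_arm([
  {"dp": [0.0006,0,0],"angular": [0,0,0],"fingers": 1},
  {"dp": [0.0012,0,0],"angular": [0,0,0],"fingers": 1},
  {"dp": [0.0018,0,0],"angular": [0,0,0],"fingers": 1},
  {"dp": [0.0024,0,0],"angular": [0,0,0],"fingers": 1},
  {"dp": [0.003,0,0],"angular": [0,0,0],"fingers": 1},
  {"dp": [0.0035,0,0],"angular": [0,0,0],"fingers": 1},
  {"dp": [0.004,0,0],"angular": [0,0,0],"fingers": 1},
  {"dp": [0.004,0,0],"angular": [0,0,0],"fingers": 1},
])

```text
time: 14.1
tool_pos: [553.6, -123.4, 13.3]
tcp_rot: [-180.0, 0.0, 80.4]
ft_force: [-0.9, -6.2, 0.9]
finger_gap: 0.6
grip_force: 3.0
```

```bash
python3 -c "
from h import *
go(547,-167,14,80.5)
"
```

```text
t 14.1 at [ 553.6 -123.4   13.3] [-1.800e+02  5.000e-02  8.041e+01] j1,j6 [-17.7  -8.1] dp [-0.2203  0.0036 -0.0036] turn -0.0005 F [-0.95 -6.24  0.93] T [-0.928  0.181  0.005]
```

The bar is home against the stop at about 6 N. I'll back off, rise, open, and turn towards joint 6 ≈ -145°, which leaves room for a long clockwise turn.

Emit:
step_arm([
  {"dp": [-0.03,0,0],"angular": [0,0,0],"fingers": 1},
  {"dp": [-0.1,0,0],"angular": [0,0,0],"fingers": 1},
  {"dp": [-0.15,0,-0.15],"angular": [0,0,0],"fingers": 1},
  {"dp": [-0.15,0,-0.4],"angular": [0,0,-0.05],"fingers": 0},
  {"dp": [-0.15,0,-0.65],"angular": [0,0,-0.1],"fingers": 0},
  {"dp": [-0.15,0,-0.85],"angular": [0,0,-0.15],"fingers": 0},
  {"dp": [-0.15,0,-0.85],"angular": [0,0,-0.2],"fingers": 0},
  {"dp": [-0.15,0,-0.85],"angular": [0,0,-0.25],"fingers": 0},
])

```text
time: 15.1
tool_pos: [549.0, -153.1, 184.2]
tcp_rot: [179.9, 0.1, 125.7]
ft_force: [-0.6, 0.4, -0.0]
finger_gap: 85.4
grip_force: 0.0
```

Emit:
step_arm([
  {"dp": [0,0,0],"angular": [0,0,-0.06],"fingers": 0},
  {"dp": [0,0,0],"angular": [0,0,-0.12],"fingers": 0},
  {"dp": [0,0,0],"angular": [0,0,-0.18],"fingers": 0},
  {"dp": [0,0,0],"angular": [0,0,-0.24],"fingers": 0},
  {"dp": [0,0,0],"angular": [0,0,-0.3],"fingers": 0},
  {"dp": [0,0,0],"angular": [0,0,-0.36],"fingers": 0},
  {"dp": [0,0,0],"angular": [0,0,-0.42],"fingers": 0},
  {"dp": [0,0,0],"angular": [0,0,-0.45],"fingers": 0},
])

```text
time: 16.1
tool_pos: [548.5, -153.0, 183.1]
tcp_rot: [180.0, -0.0, -153.3]
ft_force: [0.2, 0.3, 0.0]
finger_gap: 85.5
grip_force: 0.0
```

```bash
python3 -c "
from h import *
go(572,-19,185,-125)
r=snapshot('scene');b=snapshot('top')
for n in ('top','scene'):
  for m in masks_of(n,'knob')[:1]:
    v,u=np.nonzero(m['pixels']); (c,rad)=cv2.minEnclosingCircle(np.c_[u,v].astype(np.float32)); print(n,m['conf'],len(u),c,rad,ray(n,c,118),m['at'],ray(n,m['at'],118))
cv2.imwrite('pics/c5.png',np.hstack([cv2.resize(r[180:330,130:330],(400,300),interpolation=2),cv2.resize(b[200:300,320:453],(400,300),interpolation=2)]))
from fit import fit
fit()
"
```

```text
t 16.1 at [ 548.5 -153.   183.1] [ 179.97   -0.   -153.33] j1,j6 [ -20.8 -137.4] dp [-0.4055  0.5458 -0.0093] turn -0.1574 F [0.15 0.28 0.04] T [-0.052 -0.027 -0.061]
top 0.9 400 (356.0, 242.5) 11.412812232971191 [570.95189518 -18.77782519 118.        ] [354.5, 243.8] [568.36861696 -15.88065864 118.        ]
scene 0.91 620 (270.0, 243.0) 26.305992126464844 [600.67871422  -4.72690776 118.        ] [271.7, 233.4] [578.51205687 -10.58107669 118.        ]
scene jig [-0.1 -3.7]
scene bridge_top [-1.6 -0.5]
scene stop [1.5 0.2]
scene stop_face [-2.8  0.8]
scene knob [1.1 3.9]
scene bar [-1.7 -5. ]
scene bar_inner [-3.3 -1.1]
scene bite [-0.8  0.3]
top jig [-0.3  1.9]
top bridge_top [-2.   0.8]
top stop [-0.4 -0.8]
top stop_face [-1.4  1.9]
top knob [-0.4 -0.5]
top bar [-2.  -0.6]
top bar_outer [-2.3 -0.3]
top bar_inner [-1.5  1.4]
top bite [ 1.1 -2.1]
x,y,yaw,outer [568.68243665 -33.20958582] -9.284568651569723 -80.40178864583366
bar_outer [ 555.7 -112.6   26. ]
knob [571.1 -18.4 118. ]
stop_face [576.7  16.1  26. ]
```

View pics/c5.png

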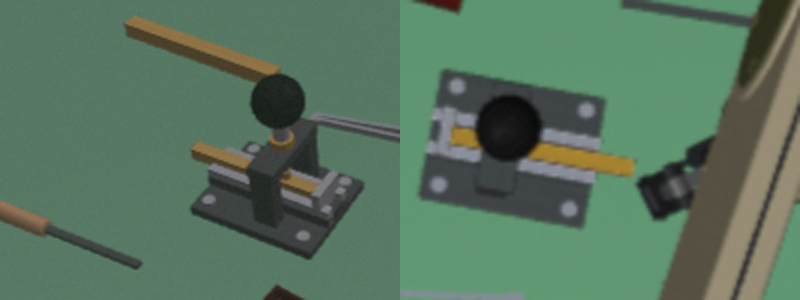

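The bar lies home: the fit puts its outer end at -80.4 mm against a nominal -80. The knob is at about (571, -18.7).

Emit:
step_arm([
  {"dp": [-0.1,0.14,0],"angular": [0,0,0],"fingers": 0},
  {"dp": [-0.2,0.27,0],"angular": [0,0,-0.03],"fingers": 0},
  {"dp": [-0.3,0.41,0],"angular": [0,0,-0.07],"fingers": 0},
  {"dp": [-0.402,0.549,0],"angular": [0,0,-0.11],"fingers": 0},
  {"dp": [-0.402,0.549,0],"angular": [0,0,-0.146],"fingers": 0},
  {"dp": [-0.402,0.549,0],"angular": [0,0,-0.146],"fingers": 0},
  {"dp": [-0.402,0.549,0],"angular": [0,0,-0.146],"fingers": 0},
  {"dp": [-0.402,0.549,0],"angular": [0,0,-0.146],"fingers": 0},
])

```text
time: 18.3
tool_pos: [571.9, -18.8, 183.3]
tcp_rot: [-180.0, -0.0, -127.4]
ft_force: [0.3, -0.3, -0.1]
finger_gap: 85.2
grip_force: 0.0
```

```bash
python3 -c "
from h import *
go(571,-18.7,91,-127)
"
```

```text
t 18.3 at [571.9 -18.8 183.3] [-180.     -0.   -127.43] j1,j6 [  -7.  -149.6] dp [0.0022 0.0039 0.4617] turn -0.0024 F [ 0.34 -0.27 -0.07] T [ 0.01  -0.068  0.044]
```

Emit:
step_arm([
  {"dp": [0.002,0.004,0.1],"angular": [0,0,0.005],"fingers": 0},
  {"dp": [0.002,0.004,0.2],"angular": [0,0,0.005],"fingers": 0},
  {"dp": [0.002,0.004,0.3],"angular": [0,0,0.005],"fingers": 0},
  {"dp": [0.002,0.004,0.4],"angular": [0,0,0.005],"fingers": 0},
  {"dp": [0.002,0.004,0.46],"angular": [0,0,0.005],"fingers": 0},
  {"dp": [0.002,0.004,0.46],"angular": [0,0,0.005],"fingers": 0},
  {"dp": [0.002,0.004,0.46],"angular": [0,0,0.005],"fingers": 0},
  {"dp": [0.002,0.004,0.46],"angular": [0,0,0.005],"fingers": 0},
])

```text
time: 19.3
tool_pos: [571.9, -18.2, 92.4]
tcp_rot: [-179.9, 0.1, -128.2]
ft_force: [-0.6, -0.3, 0.4]
finger_gap: 85.4
grip_force: 0.0
```

Emit:
step_arm([
  {"dp": [0,0,0],"angular": [0,0,0],"fingers": 0.3},
  {"dp": [0,0,0],"angular": [0,0,0],"fingers": 0.4},
  {"dp": [0,0,0],"angular": [0,0,0],"fingers": 0.5},
  {"dp": [0,0,0],"angular": [0,0,0],"fingers": 0.6},
  {"dp": [0,0,0],"angular": [0,0,0],"fingers": 1},
  {"dp": [0,0,0],"angular": [0,0,0],"fingers": 1},
  {"dp": [0,0,0],"angular": [0,0,0],"fingers": 1},
  {"dp": [0,0,0],"angular": [0,0,0],"fingers": 1},
], newtons=80)

```text
time: 20.3
tool_pos: [571.5, -18.4, 92.0]
tcp_rot: [-179.9, 0.0, -128.2]
ft_force: [-1.5, -1.5, 6.2]
finger_gap: 41.3
grip_force: 80.0
```

```bash
python3 -c "
from h import *
go(571,-18.7,91,-127)
r=snapshot('scene')
cv2.imwrite('pics/c6.png',cv2.resize(r[160:310,170:370],(800,600),interpolation=2))
"
```

```text
t 20.3 at [571.5 -18.4  92. ] [-1.7994e+02  2.0000e-02 -1.2821e+02] j1,j6 [  -7.  -148.8] dp [0.0027 0.0009 0.0051] turn -0.0067 F [-1.51 -1.46  6.22] T [-0.257  0.161  0.011]
```

View pics/c6.png

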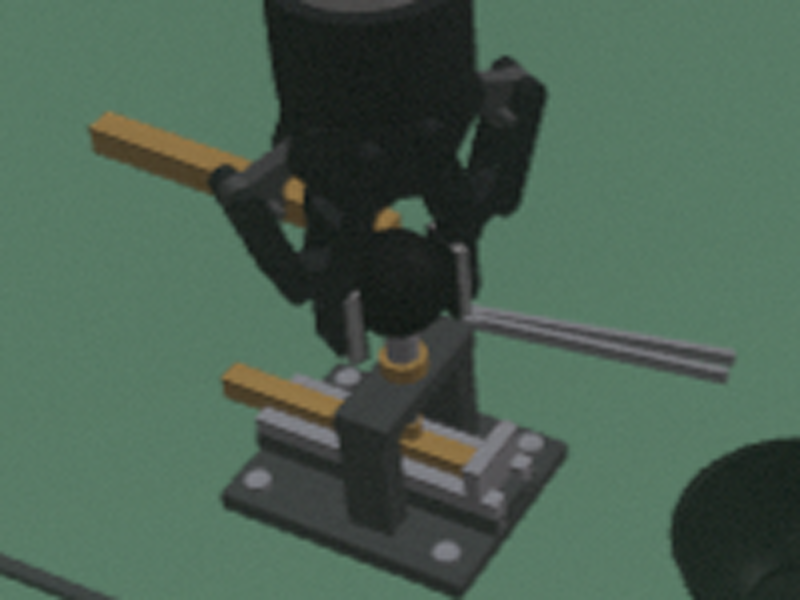

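The fingers hold the ball with the tips well below its centre (ball at crop (403,283), pads ending at rows 310–360), and the bar still touches the stop. I'll start the clockwise turn.

Emit:
step_arm([
  {"dp": [0,0,0],"angular": [0,0,0.02],"fingers": 1},
  {"dp": [0,0,0],"angular": [0,0,0.04],"fingers": 1},
  {"dp": [0,0,0],"angular": [0,0,0.06],"fingers": 1},
  {"dp": [0,0,0],"angular": [0,0,0.08],"fingers": 1},
  {"dp": [0,0,0],"angular": [0,0,0.1],"fingers": 1},
  {"dp": [0,0,0],"angular": [0,0,0.12],"fingers": 1},
  {"dp": [0,0,0],"angular": [0,0,0.14],"fingers": 1},
  {"dp": [0,0,0],"angular": [0,0,0.16],"fingers": 1},
])

```text
time: 21.35
tool_pos: [571.7, -18.7, 92.0]
tcp_rot: [-179.9, 0.1, -157.1]
ft_force: [-0.9, -2.3, 4.4]
finger_gap: 40.9
grip_force: 80.1
```

```bash
python3 -c "
from h import *
go(571,-18.7,91,-127)
s=sense();print(s['finger_gap'],s['grip_force'])"
```

```text
t 21.35 at [571.7 -18.7  92. ] [-1.7992e+02  6.0000e-02 -1.5711e+02] j1,j6 [  -7.  -119.9] dp [0.0032 0.0012 0.005 ] turn -0.1673 F [-0.87 -2.29  4.35] T [-0.524 -0.053  0.279]
40.893995715132924 80.05671501159668
```

Emit:
step_arm([
  {"dp": [0,0,0],"angular": [0,0,0.02],"fingers": 1},
  {"dp": [0,0,0],"angular": [0,0,0.04],"fingers": 1},
  {"dp": [0,0,0],"angular": [0,0,0.06],"fingers": 1},
  {"dp": [0,0,0],"angular": [0,0,0.08],"fingers": 1},
  {"dp": [0,0,0],"angular": [0,0,0.1],"fingers": 1},
  {"dp": [0,0,0],"angular": [0,0,0.12],"fingers": 1},
  {"dp": [0,0,0],"angular": [0,0,0.14],"fingers": 1},
  {"dp": [0,0,0],"angular": [0,0,0.16],"fingers": 1},
])

```text
time: 22.35
tool_pos: [571.7, -19.0, 92.0]
tcp_rot: [-179.9, 0.1, 174.1]
ft_force: [0.3, -4.4, 3.8]
finger_gap: 41.4
grip_force: 80.1
```

```bash
cat > tz.py <<'E'
from h import *
s=sense();print(s['time'],'yaw',s['tcp_rot'][2].round(2),'Tz',s['wrist_torque'].round(3),'je6',s['joint_efforts'][5],'j6',s['joint_pos'][5].round(2),'gap',s['finger_gap'],'F',s['ft_force'].round(1))
a=[]
for i in range(4): snapshot('top'); s=sense(); a.append(s['wrist_torque'][2])
print('rest',np.round(a,3),np.mean(a).round(3),s['tcp_rot'][2].round(2))
E
python3 tz.py
```

```text
22.35 yaw 174.08 Tz [-0.709  0.003  0.283] je6 -0.7850375398993492 j6 -91.05 gap 41.395141325309346 F [ 0.3 -4.4  3.8]
rest [-0.073 -0.231 -0.261 -0.267] -0.208 174.24
```

Emit:
step_arm([
  {"dp": [0,0,0],"angular": [0,0,0.02],"fingers": 1},
  {"dp": [0,0,0],"angular": [0,0,0.04],"fingers": 1},
  {"dp": [0,0,0],"angular": [0,0,0.06],"fingers": 1},
  {"dp": [0,0,0],"angular": [0,0,0.08],"fingers": 1},
  {"dp": [0,0,0],"angular": [0,0,0.1],"fingers": 1},
  {"dp": [0,0,0],"angular": [0,0,0.12],"fingers": 1},
  {"dp": [0,0,0],"angular": [0,0,0.14],"fingers": 1},
  {"dp": [0,0,0],"angular": [0,0,0.16],"fingers": 1},
])

```text
time: 23.55
tool_pos: [571.6, -19.4, 92.1]
tcp_rot: [-180.0, 0.1, 145.4]
ft_force: [0.1, -7.2, 6.3]
finger_gap: 41.4
grip_force: 80.2
```

```bash
sed -i '/^a=/,$d' tz.py; python3 tz.py
```

```text
23.55 yaw 145.38 Tz [-1.157  0.168  0.33 ] je6 -0.6891799718141556 j6 -62.36 gap 41.41035896920622 F [ 0.1 -7.2  6.3]
```

Emit:
step_arm([
  {"dp": [0,0,0],"angular": [0,0,0.01],"fingers": 1},
  {"dp": [0,0,0],"angular": [0,0,0.02],"fingers": 1},
  {"dp": [0,0,0],"angular": [0,0,0.03],"fingers": 1},
  {"dp": [0,0,0],"angular": [0,0,0.04],"fingers": 1},
  {"dp": [0,0,0],"angular": [0,0,0.05],"fingers": 1},
  {"dp": [0,0,0],"angular": [0,0,0.06],"fingers": 1},
  {"dp": [0,0,0],"angular": [0,0,0.07],"fingers": 1},
  {"dp": [0,0,0],"angular": [0,0,0.08],"fingers": 1},
])

```text
time: 24.55
tool_pos: [571.5, -19.4, 92.1]
tcp_rot: [-180.0, 0.1, 131.0]
ft_force: [-1.5, -7.9, 7.2]
finger_gap: 41.4
grip_force: 80.2
```

```bash
python3 tz.py
```

```text
24.55 yaw 131.04 Tz [-1.2    0.297  0.423] je6 -0.12771532405167818 j6 -48.02 gap 41.43389273626628 F [-1.5 -7.9  7.2]
```

Emit:
step_arm([
  {"dp": [0,0,0],"angular": [0,0,0.01],"fingers": 1},
  {"dp": [0,0,0],"angular": [0,0,0.02],"fingers": 1},
  {"dp": [0,0,0],"angular": [0,0,0.03],"fingers": 1},
  {"dp": [0,0,0],"angular": [0,0,0.04],"fingers": 1},
  {"dp": [0,0,0],"angular": [0,0,0.05],"fingers": 1},
  {"dp": [0,0,0],"angular": [0,0,0.06],"fingers": 1},
  {"dp": [0,0,0],"angular": [0,0,0.07],"fingers": 1},
  {"dp": [0,0,0],"angular": [0,0,0.08],"fingers": 1},
])

```text
time: 25.55
tool_pos: [571.4, -19.6, 92.2]
tcp_rot: [-180.0, 0.1, 116.6]
ft_force: [-2.3, -7.8, 9.3]
finger_gap: 41.5
grip_force: 80.3
```

```bash
python3 tz.py
```

```text
25.55 yaw 116.64 Tz [-1.283  0.471  0.381] je6 -0.07580559002235532 j6 -33.62 gap 41.5008287171794 F [-2.3 -7.8  9.3]
```

Emit:
step_arm([
  {"dp": [0,0,0],"angular": [0,0,0.01],"fingers": 1},
  {"dp": [0,0,0],"angular": [0,0,0.02],"fingers": 1},
  {"dp": [0,0,0],"angular": [0,0,0.03],"fingers": 1},
  {"dp": [0,0,0],"angular": [0,0,0.04],"fingers": 1},
  {"dp": [0,0,0],"angular": [0,0,0.05],"fingers": 1},
  {"dp": [0,0,0],"angular": [0,0,0.06],"fingers": 1},
  {"dp": [0,0,0],"angular": [0,0,0.07],"fingers": 1},
  {"dp": [0,0,0],"angular": [0,0,0.08],"fingers": 1},
])

```text
time: 26.55
tool_pos: [571.1, -19.6, 92.2]
tcp_rot: [-180.0, 0.1, 102.2]
ft_force: [-3.1, -8.6, 9.1]
finger_gap: 41.3
grip_force: 80.4
```

```bash
python3 tz.py
```

```text
26.55 yaw 102.24 Tz [-1.258  0.687  0.454] je6 -0.0649529742076993 j6 -19.22 gap 41.280326086827976 F [-3.1 -8.6  9.1]
```

Emit:
step_arm([
  {"dp": [0,0,0],"angular": [0,0,0.008],"fingers": 1},
  {"dp": [0,0,0],"angular": [0,0,0.016],"fingers": 1},
  {"dp": [0,0,0],"angular": [0,0,0.024],"fingers": 1},
  {"dp": [0,0,0],"angular": [0,0,0.032],"fingers": 1},
  {"dp": [0,0,0],"angular": [0,0,0.04],"fingers": 1},
  {"dp": [0,0,0],"angular": [0,0,0.048],"fingers": 1},
  {"dp": [0,0,0],"angular": [0,0,0.056],"fingers": 1},
  {"dp": [0,0,0],"angular": [0,0,0.064],"fingers": 1},
])

```text
time: 27.55
tool_pos: [571.0, -19.7, 92.3]
tcp_rot: [180.0, 0.1, 90.7]
ft_force: [-4.5, -8.6, 10.5]
finger_gap: 41.3
grip_force: 80.4
```

```bash
python3 tz.py
```

```text
27.55 yaw 90.73 Tz [-1.226  0.802  0.486] je6 0.05183055647648871 j6 -7.72 gap 41.32640335410492 F [-4.5 -8.6 10.5]
```

Emit:
step_arm([
  {"dp": [0,0,0],"angular": [0,0,0.008],"fingers": 1},
  {"dp": [0,0,0],"angular": [0,0,0.016],"fingers": 1},
  {"dp": [0,0,0],"angular": [0,0,0.024],"fingers": 1},
  {"dp": [0,0,0],"angular": [0,0,0.032],"fingers": 1},
  {"dp": [0,0,0],"angular": [0,0,0.04],"fingers": 1},
  {"dp": [0,0,0],"angular": [0,0,0.045],"fingers": 1},
  {"dp": [0,0,0],"angular": [0,0,0.05],"fingers": 1},
  {"dp": [0,0,0],"angular": [0,0,0.055],"fingers": 1},
])

```text
time: 28.55
tool_pos: [570.9, -19.6, 92.3]
tcp_rot: [180.0, 0.1, 80.8]
ft_force: [-5.6, -8.1, 11.2]
finger_gap: 41.6
grip_force: 80.5
```

```bash
python3 tz.py
```

```text
28.55 yaw 80.85 Tz [-1.188  0.968  0.517] je6 0.2456098236143589 j6 2.17 gap 41.63423900907393 F [-5.6 -8.1 11.2]
```

Torque fit: the slope is about 0.15 N m/rad and the bite came near 58° of turn. At 151° that is about 1.6 rad past the bite, roughly 64 N, so I'll release here.

Emit:
step_arm([
  {"dp": [0,0,0],"angular": [0,0,0],"fingers": 1},
  {"dp": [0,0,0],"angular": [0,0,0],"fingers": 1},
  {"dp": [0,0,0],"angular": [0,0,0],"fingers": 1},
  {"dp": [0,0,0],"angular": [0,0,0],"fingers": 0.4},
  {"dp": [0,0,0],"angular": [0,0,0],"fingers": 0.2},
  {"dp": [0,0,0],"angular": [0,0,0],"fingers": 0},
  {"dp": [0,0,0],"angular": [0,0,0],"fingers": 0},
  {"dp": [0,0,0],"angular": [0,0,0],"fingers": 0},
])

```text
time: 29.55
tool_pos: [571.0, -18.1, 91.2]
tcp_rot: [-180.0, -0.0, 80.8]
ft_force: [0.7, -0.1, -0.5]
finger_gap: 85.2
grip_force: 0.0
```

Emit:
step_arm([
  {"dp": [0,0,-0.05],"angular": [0,0,0],"fingers": 0},
  {"dp": [0,0,-0.15],"angular": [0,0,0],"fingers": 0},
  {"dp": [0,0,-0.3],"angular": [0,0,0],"fingers": 0},
  {"dp": [0,0,-0.45],"angular": [0,0,0],"fingers": 0},
  {"dp": [0,0,-0.6],"angular": [0,0,0],"fingers": 0},
  {"dp": [-0.3,0,-0.6],"angular": [0,0,0],"fingers": 0},
  {"dp": [-0.6,0,-0.6],"angular": [0,0,0],"fingers": 0},
  {"dp": [-0.9,0,-0.6],"angular": [0,0,0],"fingers": 0},
])

```text
time: 30.55
tool_pos: [542.3, -197.6, 213.7]
tcp_rot: [179.8, 0.0, 80.8]
ft_force: [0.6, -0.5, 0.4]
finger_gap: 85.4
grip_force: 0.0
```

```bash
python3 -c "
from h import *
go(571,-18.7,91,-127)
r=snapshot('scene');b=snapshot('top')
cv2.imwrite('pics/c7.png',np.hstack([cv2.resize(r[180:330,130:330],(400,300),interpolation=2),cv2.resize(b[200:300,320:453],(400,300),interpolation=2)]))
"
```

```text
t 30.55 at [ 542.3 -197.6  213.7] [1.7984e+02 4.0000e-02 8.0820e+01] j1,j6 [-25.1 -15.9] dp [ 0.9057 -0.0012  0.6136] turn 1.1546 F [ 0.61 -0.54  0.39] T [-0.009  0.037 -0.007]
```

View pics/c7.png

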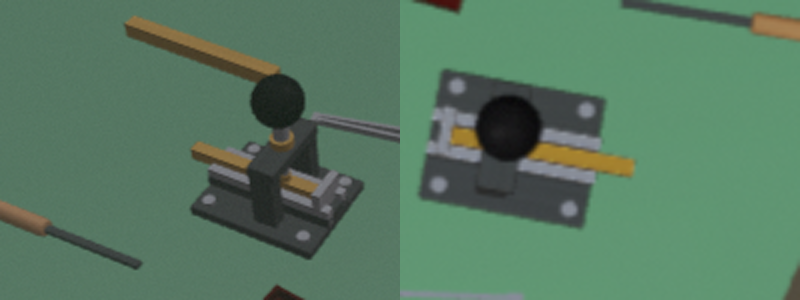

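The bar is home against the stop (crop right (452,135)), the foot is down on it, the arm is clear, and the tweezers, file and tray in view look undisturbed.

```bash
python3 -c "
from bench import *
print(hand_in())"
```

```text
the job is handed in; nothing more can be done
None
```

The job is handed in (no verdict came back): the bar is home against the end stop, pushed there at about 6 N, and clamped at an estimated 64 N; the force comes from a torque fit, not a direct reading, and the arm is clear of everything.

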